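# Slide the watch holder under the casing press and latch the press

### The arm

A 6-joint arm with a two-finger parallel gripper is mounted at the origin on the work surface. World frame = base frame: x ahead of the robot, y to its left, z up, the work surface at z = 0. Lengths are in m, angles in rad, forces in N, time in s.
With the tool pointing down it reaches from about 0.4 to 0.825 m from the base axis. Payload 7 kg.
Tool frame: the origin (TCP) lies between the finger pads; the fingertips stand 25 mm ahead of it and the grasp point (between the pads) lies 6 mm ahead of it (ctrl.tip_extent is the distance from the TCP to the fingertips, in m); z points along the fingers, y is the direction in which the jaws open and shut (so a half turn about z gives the same grasp; the last joint's range is limited). The gripper opens to 85 mm and grips with 20 to 120 N. Pads are 22 mm wide; open, the fingers measure 114 mm over their backs; the gripper's body (76 mm by 85 mm) begins 54 mm behind the grasp point. The pads swing forward as they close: fully open they stand 13 mm farther back than shut.
Start: joints at [1.51, 0.359, 0.012, 0, -1.224, -0.288], TCP at [0.231, 0.634, 0.256] pointing down, gripper open.
Joint ranges: [-3.07, 3.07], [-1.43, 2.12], [-1.02, 1.25], [-3.03, 1.67], [-3.05, -0], [-3.03, 3.03]. Speed limits (rad/s): [2.39, 2.39, 3.01, 3.14, 3.14, 3.14].

### API

Orientations are given as a unit quaternion [x, y, z, w].
In Python, from station import ctrl, optics gives the robot as it stands.
- The arm moves only by the shell command python3 -m handwheel 'ROWS' [FORCE]. ROWS is JSON, one flat list of numbers, 7 for each row, row after row: the closure, from 0 (fully open) to 1 (shut), then the shift along the tool's x, y, z in m, then the turn, a rotation vector about the tool's x, y, z in rad. A call has 1 to 5 rows; each row is the pose to reach, as a shift and turn from the pose commanded when the call began, along the tool's axes at that moment; what a row does not reach only later rows make up. A row lasts 1/8 s, in which the tool goes at most 62.5 mm and 10.7 degrees, less where a joint would pass 70% of its speed; a pose out of reach is approached as far as the arm can. A call with a gripper value outside its range is refused whole. The fingers move at their own pace and stop on an object; FORCE is the grip in N (left out, the last holds). Time passes only in rows, so rows that repeat a pose let the fingers close. It gives the time, the measured TCP pose, the force and the opening at its end, in the units of the state.
- ctrl.sense(): the state, without advancing time (a new reading comes with each control period).
- optics.grab_frame(name): name is "scene" or "top" or "wrist"; returns (picture, depth): 400x640x3 uint8, blue, green, red; 400x640 float32, m along the optical axis (not along the pixel's ray), 0 where there is no reading.
- optics.camera_params(name): a dict with "camera_matrix" (3x3 intrinsics, pixels), "position" and "attitude" of the camera in the world. Camera axes: x right, y up, looking along -z (the intrinsics and any distortion apply to the point x, -y, -z); pixel columns grow to the right and rows downward; lengths in m; the calibration is good to about 2 mm. A picture is of the moment at which its call begins: read the wrist's pose just before it. camera_params takes no time and is no camera call; for the wrist camera it gives the pose at the moment of the call.
- ctrl.job_done(): hands the job in, once; it reports no verdict.
The state is a dict: "clock": time; "joints": joint angles; "qvel": joint speeds; "joint_efforts": joint torques, N m; "position": TCP position; "eef_rot": TCP orientation; "wrist_force": force on the tool from outside, world axes, zero at the start; "ft_torque": the same for the moment, N m; "finger_gap": finger opening in m.
Only numpy, scipy, OpenCV 4.12 (cv2) and the standard library are available. Lean on these libraries where they do the work, as an engineer would, in place of code of your own. Each camera call takes 0.05 s, during which the arm holds its last target. There are 200 camera calls.

### The job

Slide the round holder with the watch along the bench, without lifting it, past the bottle, tin and cup, into the channel of the casing press and fully home against the stop under the press head. Then press the lever all the way down until it clicks into its detent and stays there by itself. Leave the bottle, tin and cup where they stand.

Things in the scene. Friction and masses are not known exactly. Their poses are not given: they have to be found in the camera images.
- holder: Loose grey plastic disc (watch holder), 96 mm diameter, 28 mm high, about 0.35 kg, too wide to grasp; on its middle a steel watch lies face down, 40 mm diameter, its top 40 mm above the bench. Origin: centre of the underside, on the bench; yaw does not matter. Slides flat on the bench.
- press: Grey iron casing press fixed to the bench. Origin: on the bench straight below the ram axis, where the holder's origin is when home. Local x points from the open mouth into the press: the holder enters along +x; z up. Head: overhanging block, x -35 to +95 mm, y +-40 mm, underside 75 mm, top 200 mm above the bench. Ram below it: 36 mm wide, face 54 mm above the bench, comes down with the lever.
- lever (a joint): Lever of the press, on its local +y side (72 mm round hub on the head's side), pointing to local +x and 0.35 rad upwards at rest. 0 = up (a spring returns it), grows as the grip is pressed down, 0.62 = bottom stop. It needs up to about 10 N at the grip; past 0.5 rad it snaps over and holds itself down.
- lever_grip (a point): Centre of the lever's black grip, a bar 22 mm thick and 64 mm long parallel to the press's local y. Swings at 140 mm radius about a hinge along local y through local (10, 58, 170) mm of the press; from 218 mm above the bench (up) to about 133 mm (down). Nothing stands above it.
- bottle: Loose amber bottle, standing, 56 mm diameter, 110 mm high. Origin: centre of its underside. Bystander.
- tin: Loose round aluminium tin, 72 mm diameter, 42 mm high. Origin: centre of its underside. Bystander.
- cup: Loose steel cup, 68 mm diameter at its rim, 75 mm high. Origin: centre of its underside. Bystander.
- press_mouth (a point): Point on the bench in the middle of the press's channel entry, 110 mm in front of the press origin (local x = -110 mm). Channel: bare bench between two rails 18 mm wide, 16 mm high, 103 mm apart inside, straight from here to the stop; in front of here flared tips reach 38 mm further, ending about 81 mm either side of the centre line.
- press_stop (a point): Middle of the upright stop face at the end of the channel, on the bench, at local x = +48 mm of the press; the holder's edge touches it when home. It is the front of the foot: 60 mm high, y +-70 mm, back to x = +95 mm.
Things that resemble listed ones, but are neither listed nor needed, are in the scene too. What is shaped like the holder but green, orange or red is not meant.

How it is judged:
On the way, in this order (a step that is already met when the one before it is completed fails the run):
1. the holder is home under the head with the lever still up (horizontal distance between holder and press below 0.006 m and value of joint lever below 0.1 rad), for 0.2 s.
2. the lever is pressed past its detent (value of joint lever above 0.56 rad), for 0.2 s.
At the end, for the whole second after the job is handed in: The holder stands flat in the channel with its centre within 7 mm of the ram axis (against the stop), at rest, and the lever stays down in its detent (above 0.56 rad) (horizontal distance between holder and press below 0.007 m and angle between holder's own z axis and vertical below 0.05 rad and value of joint lever above 0.56 rad and linear speed of holder below 0.02 m/s); the robot touches nothing.
It fails at once if the holder is lifted (more than 15 mm) or tipped (height (world z) of holder above 0.015 m or angle between holder's own z axis and vertical above 0.35 rad).
It fails at once if the bottle, tin or cup is shifted by more than 20 mm or knocked over (distance of any of bottle, tin, cup from where it was at the start of the episode above 0.02 m or angle between any of bottle, tin, cup's own z axis and vertical above 0.5 rad).
It also fails if it takes over 72 s, if anything falls off the work surface, if the arm or the gripper's body presses on something with over 40 N, if the wrist force passes 120 N, or if a joint passes its speed limit or range.

## Working session

There is one attempt and no reset: what is moved stays moved. The work goes in short steps, Python scripts to look and compute and a shell command to move; the robot and the scene stay as the last step left them, time stands still between calls to the robot, and variables do not carry over. Pictures are saved under pics/ and viewed, about 8 in all and at most 12, crops included, and the job is handed in when it is done.

```bash
mkdir -p pics; ls
cat > h.py <<'E'
import numpy as np,cv2
from scipy.spatial.transform import Rotation as R
from station import ctrl,optics
def cloud(n):
    p=optics.camera_params(n); im,d=optics.grab_frame(n)
    K=np.array(p["camera_matrix"]);v,u=np.mgrid[0:400,0:640]
    c=np.stack([(u-K[0,2])/K[0,0]*d,-(v-K[1,2])/K[1,1]*d,-d],-1)
    W=c@R.from_quat(p["attitude"]).as_matrix().T+np.array(p["position"])
    W[d==0]=np.nan
    return im,W
E
python3 - <<'E'
from h import *
for n in("scene","top"):
    im,W=cloud(n);cv2.imwrite(f"pics/{n}0.png",im);np.save(f"{n}0.npy",W)
    p=optics.camera_params(n);print(n,p)
s=ctrl.sense();print(s["clock"],s["position"],s["eef_rot"],ctrl.tip_extent)
E
```

```text
pics
scene {'camera_matrix': array([[486.78931675,   0.        , 321.00059386],
       [  0.        , 486.78931675, 213.94367948],
       [  0.        ,   0.        ,   1.        ]]), 'position': array([1.31506557, 0.77225965, 1.28133082]), 'attitude': array([0.13822348, 0.34034352, 0.85131761, 0.37459163])}
top {'camera_matrix': array([[500.1560145 ,   0.        , 320.27414717],
       [  0.        , 500.1560145 , 212.1427711 ],
       [  0.        ,   0.        ,   1.        ]]), 'position': array([0.4894659 , 0.05130049, 1.48796593]), 'attitude': array([-0.01816467,  0.02985963,  0.716384  , -0.69683027])}
0.1 [0.23058689 0.63398342 0.25546672] [ 9.84820938e-01 -1.73571785e-01 -5.03268277e-05  7.42978294e-04] 0.025
```

View pics/top0.png

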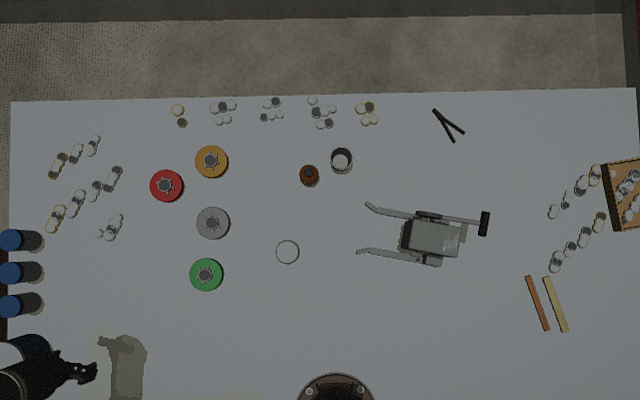

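View pics/scene0.png

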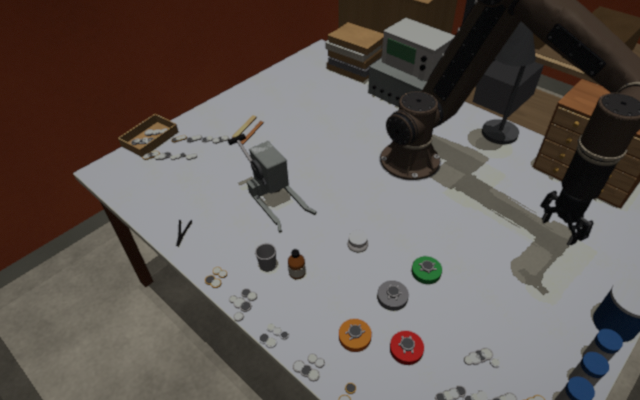

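The top view shows the candidates: the grey disc at (213,223) is the holder. Not wanted are green (207,274), orange (211,161) and red (166,185). The bottle is at (309,175), the cup at (341,160) and the tin at (287,251). The press head is at (432,236), its mouth is near (362,230) and its grip is at (484,223).

Run:
```python
from h import *
im=cv2.imread("pics/top0.png");W=np.load("top0.npy")
def circ(name,u,v,r,zlo,zhi):
    w=W[v-r:v+r,u-r:u+r].reshape(-1,3);w=w[(w[:,2]>zlo)&(w[:,2]<zhi)]
    (c,rad)=cv2.minEnclosingCircle(w[:,:2].astype(np.float32))
    print(name,np.round(w[:,:2].mean(0),4),np.round(c,4),round(rad,4),"z",np.round(np.percentile(w[:,2],[5,50,95]),4),len(w))
circ("holder",213,223,24,.018,.06)
circ("watch",213,223,10,.035,.06)
circ("green",207,274,24,.018,.06);circ("orange",211,161,24,.018,.06)
circ("bottle",309,175,16,.02,.15);circ("cup",341,160,18,.06,.09);circ("tin",287,251,18,.033,.06)
def rect(name,u0,u1,v0,v1,zlo,zhi):
    w=W[v0:v1,u0:u1].reshape(-1,3);w=w[(w[:,2]>zlo)&(w[:,2]<zhi)]
    c,s,a=cv2.minAreaRect(w[:,:2].astype(np.float32));print(name,np.round(c,4),np.round(s,4),round(a,2),np.round(np.median(w[:,2]),4),len(w))
rect("head",390,480,200,270,.19,.21)
rect("grip",475,495,205,240,.2,.24)
for nm,v0,v1 in(("railL",195,222),("railR",240,262)):
    rect(nm,374,399,v0,v1,.010,.025)
b=W[100:390,100:600,2];print("bench",np.nanmedian(b))
a=cv2.resize(im[195:300,180:260],None,fx=5,fy=5);b=cv2.resize(im[190:280,350:500],None,fx=5,fy=5)
a=a[:450,:];cv2.imwrite("pics/crop.png",cv2.resize(np.hstack([a,b[:450]]),(800,313)))
```

```text
holder [0.5657 0.3402] [0.566  0.3412] 0.0481 z [0.0218 0.0281 0.0411] 849
watch [0.5661 0.3417] [0.5637 0.3403] 0.0282 z [0.0357 0.0389 0.0439] 139
green [0.4165 0.3616] [0.4165 0.3629] 0.0484 z [0.0221 0.0278 0.0413] 867
orange [0.7461 0.3422] [0.7473 0.3438] 0.0488 z [0.0225 0.0282 0.0411] 830
bottle [0.6912 0.0561] [0.6951 0.0567] 0.0282 z [0.0465 0.0786 0.1116] 323
cup [ 0.7426 -0.038 ] [ 0.7392 -0.0369] 0.0338 z [0.0631 0.0733 0.0805] 128
tin [0.4752 0.1255] [0.4754 0.1259] 0.0317 z [0.036  0.0413 0.0468] 368
head [ 0.5095 -0.2828] [0.1627 0.1047] 78.05 0.1995 1753
grip [ 0.5357 -0.3809] [0.0337 0.0637] 75.95 0.2257 243
railL [ 0.5852 -0.1697] [0.0421 0.0699] 7.97 0.0157 143
railR [ 0.4627 -0.1646] [0.0756 0.0178] 77.18 0.0157 151
bench -0.00010440868014094384
```

View pics/crop.png

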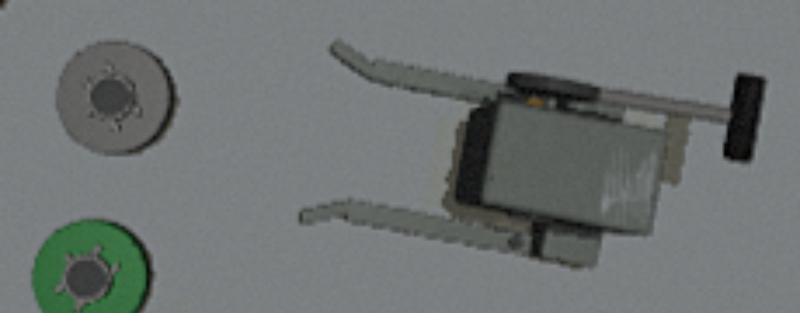

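The crop confirms it: a grey plastic disc with the steel watch on it, and the press opening towards it, with the lever on the far (world +x) side. Next I fit the press pose.

Run:
```python
from h import *
from scipy.optimize import least_squares
W=np.vstack([np.load("top0.npy").reshape(-1,3),np.load("scene0.npy").reshape(-1,3)]);src=np.repeat([0,1],256000)
ok=(np.abs(W[:,0]-.52)<.15)&(W[:,1]<0)&(W[:,1]>-.45);W=W[ok];src=src[ok]
def loc(p,w):
    c,s=np.cos(p[2]),np.sin(p[2]);d=w[:,:2]-p[:2];return np.c_[d@[c,s],d@[-s,c]]
for sel in ([0],[1],[0,1]):
    w=W[np.isin(src,sel)]
    p=np.array([.51,-.265,np.deg2rad(-102)])
    for it in range(6):
        L=loc(p,w);z=w[:,2]
        rl=w[(z>.013)&(z<.019)&(L[:,0]>-105)&(L[:,0]<-45)] if 0 else w[(z>.012)&(z<.020)&(L[:,0]>-.105)&(L[:,0]<-.045)&(abs(abs(L[:,1])-.0605)<.02)]
        hd=w[(z>.195)&(z<.205)&(L[:,0]>-.05)&(L[:,0]<.11)&(abs(L[:,1])<.048)]
        gr=w[(z>.21)&(z<.235)&(L[:,0]>.12)&(L[:,0]<.165)&(L[:,1]>.0)]
        def f(q):
            a=loc(q,rl);h=loc(q,hd);g=loc(q,gr)
            xs=np.percentile(h[:,0],[2,98]); ys=np.percentile(h[:,1],[3,97])
            e=abs(a[:,1])-.0605
            sgn=np.sign(a[:,1])
            l=np.polyfit(a[sgn>0,0],a[sgn>0,1],1);r=np.polyfit(a[sgn<0,0],a[sgn<0,1],1)
            return [np.mean(xs)-.030,np.mean(a[sgn>0,1])+np.mean(a[sgn<0,1]),.1*(l[0]+r[0])]
        p=least_squares(f,p).x
    g=loc(p,gr);h=loc(p,hd);a=loc(p,rl)
    print(sel,np.round(p,4),np.rad2deg(p[2]),"grip loc",g.mean(0).round(4),"head",np.percentile(h,[2,98],axis=0).round(4).tolist(),"rails",a[a[:,1]>0,1].mean(),a[a[:,1]<0,1].mean(),len(rl),len(gr))
w=np.load("scene0.npy");w=w[(abs(w[...,0]-.566)<.06)&(abs(w[...,1]-.34)<.06)&(w[...,2]>.024)]
print("holder scene",cv2.minEnclosingCircle(w[:,:2].astype(np.float32)))
```

```text
[0] [ 0.5079 -0.2357 -1.8012] -103.20290470335837 grip loc [0.1378 0.0592] head [[-0.0317, -0.0368], [0.0917, 0.0386]] rails 0.060504828676437986 -0.06050482867633124 193 238
[1] [ 0.5132 -0.2333 -1.7523] -100.39907753753272 grip loc [0.1397 0.0513] head [[-0.0332, -0.0421], [0.0932, 0.0361]] rails 0.059972000796914 -0.05997200079691414 97 121
[0, 1] [ 0.5093 -0.2349 -1.7891] -102.50934880386076 grip loc [0.1381 0.0575] head [[-0.0325, -0.0384], [0.0925, 0.0376]] rails 0.060212303881647354 -0.060212303742935104 289 361
holder scene ((0.5674405097961426, 0.3439846336841583), 0.050258345901966095)
```

```bash
cat >> h.py <<'E'
P=np.array([.5093,-.2349]);TH=-1.7891
D=np.array([np.cos(TH),np.sin(TH)]);N=np.array([-D[1],D[0]])
def l2w(x,y): return P+x*D+y*N
def w2l(w): d=np.array(w)[:2]-P; return np.array([d@D,d@N])
def pose():
    s=ctrl.sense();return np.array(s["position"]),R.from_quat(s["eef_rot"]),s
def want(tip,phi,tilt,flip=False):
    """tip (world xyz), push heading phi (rad, local), tilt (deg, tips forward); prints shift+rotvec"""
    a=TH+phi;f=np.array([np.cos(a),np.sin(a),0]);t=np.deg2rad(tilt)
    z=np.sin(t)*f-np.cos(t)*np.array([0,0,1]);x=np.cos(t)*f+np.sin(t)*np.array([0,0,1])
    if flip:x=-x
    M=R.from_matrix(np.c_[x,np.cross(z,x),z]);p,q,s=pose()
    tcp=np.array(tip)-.025*z
    print("shift",q.inv().apply(tcp-p).round(4).tolist(),"rot",(q.inv()*M).as_rotvec().round(3).tolist())
def status():
    p,q,s=pose();tip=p+q.apply([0,0,.025])
    print("t",round(s["clock"],2),"tip",tip.round(4),"loc",w2l(tip).round(4),"z",q.apply([0,0,1]).round(2),"x",q.apply([1,0,0]).round(2),"gap",round(s["finger_gap"],4),"F",np.round(s["wrist_force"],1),"j",np.round(s["joints"],2))
E
python3 - <<'E'
from h import *
p,q,s=pose();c=optics.camera_params("wrist")
print("cam in tool",q.inv().apply(np.array(c["position"])-p).round(3),"look",q.inv().apply(R.from_quat(c["attitude"]).apply([0,0,-1])).round(2))
H=np.array([.566,.3415]);h=w2l(H);print(h,w2l([.6945,.0565]),w2l([.4754,.1257]),w2l([.740,-.037]))
phi=np.deg2rad(24)
a=TH+phi;f=np.array([np.cos(a),np.sin(a)])
t=H-.075*f
for fl in(0,1):want([*t,.12],phi,30,fl)
E
```

```text
cam in tool [ 0.069  0.001 -0.119] look [-0.27 -0.    0.96]
[-0.5749996  -0.06947888] [-0.32459346  0.11769488] [-0.34469975 -0.11119196] [-0.24316668  0.18236465]
shift [0.3695, 0.0854, 0.114] rot [-0.266, 0.476, 0.997]
shift [0.3695, 0.0854, 0.114] rot [-0.552, -0.308, -2.063]
```

```bash
python3 -m handwheel '[0.5,0.05,0.01,0.02,-0.04,0.08,0.15, 0.5,0.1,0.02,0.03,-0.08,0.15,0.3, 0.5,0.16,0.035,0.05,-0.12,0.22,0.45, 0.5,0.22,0.05,0.065,-0.16,0.29,0.6, 0.5,0.26,0.06,0.08,-0.2,0.36,0.75]'
python3 - <<'E'
from h import *
status();print(ctrl.tip_extent)
H=np.array([.566,.3415]);phi=np.deg2rad(24);a=TH+phi;f=np.array([np.cos(a),np.sin(a)])
want([*(H-.08*f),.10],phi,35)
E
```

```text
clock: 0.72
position: [0.456, 0.4875, 0.1757]
eef_rot: [0.831, -0.518, 0.156, 0.127]
wrist_force: [-0.5, 0.8, -0.5]
finger_gap: 0.0427
t 0.72 tip [0.4592 0.4781 0.1527] loc [-0.6853 -0.2033] z [ 0.13 -0.37 -0.92] x [ 0.41 -0.82  0.39] gap 0.0427 F [-0.5  0.8 -0.5] j [ 1.24  0.54 -0.06  0.25 -1.31 -0.89]
0.025
shift [0.0602, -0.0618, 0.0823] rot [-0.076, 0.202, 0.239]
```

```bash
python3 -m handwheel '[0.5,0.02,-0.02,0.025,-0.025,0.07,0.08, 0.5,0.04,-0.04,0.055,-0.05,0.14,0.16, 0.5,0.06,-0.062,0.082,-0.076,0.202,0.239, 0.5,0.06,-0.062,0.082,-0.076,0.202,0.239]'
python3 - <<'E'
from h import *
status()
H=np.array([.566,.3415]);phi=np.deg2rad(24);a=TH+phi;f=np.array([np.cos(a),np.sin(a)])
want([*(H-.08*f),.014],phi,35)
im,W=cloud("wrist");cv2.imwrite("pics/w1.png",im)
# tool-frame depth of finger points
p,q,s=pose();L=q.inv().apply((W-p).reshape(-1,3));L=L[(abs(L[:,1])<.06)&(abs(L[:,0])<.02)&(L[:,2]<.06)&(L[:,2]>-.05)]
print(len(L),L.min(0),L.max(0),np.percentile(L[:,2],[50,90,95,99]))
for sg in(-1,1):
    m=L[L[:,1]*sg>0]; print(sg,m.min(0).round(4),m.max(0).round(4))
E
```

```text
clock: 1.23
position: [0.5468, 0.4338, 0.1168]
eef_rot: [0.739, -0.602, 0.233, 0.193]
wrist_force: [-0.6, 0.4, -0.1]
finger_gap: 0.0426
t 1.23 tip [0.5496 0.4196 0.0964] loc [-0.6477 -0.1024] z [ 0.11 -0.57 -0.82] x [ 0.17 -0.8   0.58] gap 0.0426 F [-0.6  0.4 -0.1] j [ 1.12  0.71  0.    0.36 -1.38 -1.08]
shift [-0.0475, -0.0008, 0.0672] rot [0.003, -0.003, 0.004]
26589 [-0.01216834 -0.05994938 -0.04999963] [0.01950057 0.05997421 0.02557593] [-0.03210781 -0.00550221  0.00612723  0.01812733]
-1 [-0.0116 -0.0599 -0.05  ] [ 0.0195 -0.0002  0.0256]
1 [-0.0122  0.     -0.05  ] [0.0193 0.06   0.0251]
```

View pics/w1.png

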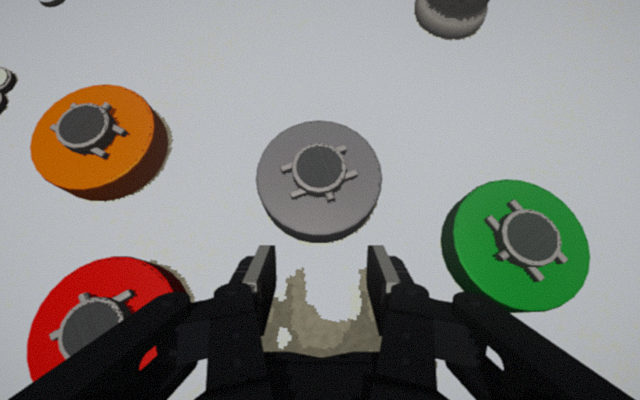

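The holder is centred ahead of the fingers at (319,180), with red and green clear to either side. I lower and start pushing.

```bash
python3 -m handwheel '[0.5,-0.025,0,0.035,0,0,0, 0.5,-0.049,-0.001,0.07,0,0,0, 0.5,-0.049,-0.001,0.07,0,0,0, 0.5,-0.037,-0.001,0.0785,0,0,0, 0.5,-0.026,-0.001,0.086,0,0,0]'
python3 - <<'E'
from h import *
status()
E
python3 -m handwheel '[0.5,0.012,0,0.0085,0,0,0, 0.5,0.025,0,0.017,0,0,0, 0.5,0.037,0,0.026,0,0,0, 0.5,0.049,0,0.0345,0,0,0, 0.5,0.061,0,0.043,0,0,0]'
python3 - <<'E'
from h import *
status()
im,W=cloud("wrist");cv2.imwrite("pics/w2.png",im);
E
```

```text
clock: 1.9
position: [0.5531, 0.4095, 0.0379]
eef_rot: [0.741, -0.602, 0.232, 0.188]
wrist_force: [-0.9, 0.2, 0.1]
finger_gap: 0.0427
t 1.9 tip [0.5561 0.3956 0.0174] loc [-0.6257 -0.0909] z [ 0.12 -0.56 -0.82] x [ 0.17 -0.8   0.57] gap 0.0427 F [-0.9  0.2  0.1] j [ 1.09  0.77 -0.11  0.4  -1.22 -1.12]
clock: 2.52
position: [0.5684, 0.3362, 0.0358]
eef_rot: [0.741, -0.602, 0.232, 0.188]
wrist_force: [-1.3, 5.5, 5.0]
finger_gap: 0.0424
t 2.52 tip [0.5713 0.3222 0.0152] loc [-0.5573 -0.0601] z [ 0.12 -0.56 -0.82] x [ 0.17 -0.8   0.57] gap 0.0424 F [-1.3  5.5  5. ] j [ 1.02  0.71 -0.25  0.45 -1.12 -1.12]
```

View pics/w2.png

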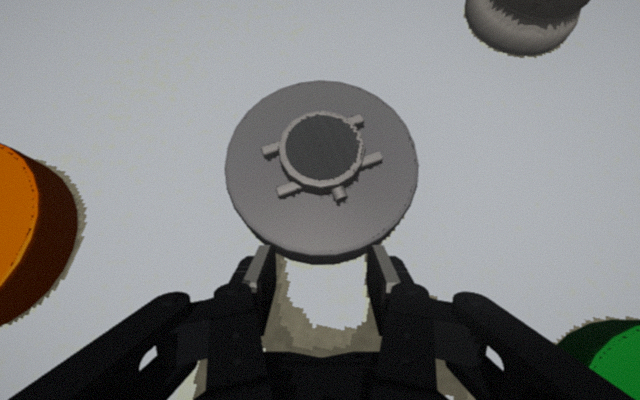

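Contact is centred: the disc sits in the cradle of the two fingers. I continue to the bend waypoint, slightly lower.

```bash
python3 -m handwheel '[0.5,0.015,0,0.015,0,0,0, 0.5,0.032,0,0.027,0,0,0, 0.5,0.049,0,0.039,0,0,0, 0.5,0.066,0,0.051,0,0,0, 0.5,0.083,0,0.063,0,0,0]'
python3 - <<'E'
from h import *
status()
im,W=cloud("wrist");z=W[...,2]
p,q,s=pose();tip=p+q.apply([0,0,.025])
w=W[(z>.024)&(z<.033)&(np.linalg.norm(W[...,:2]-tip[:2]-.052*q.apply([1,0,0])[:2]/.82,axis=-1)<.056)]
c,r=cv2.minEnclosingCircle(w[:,:2].astype(np.float32));print("disc",c,r,w2l(c))
c=np.array(c)
for ph in (0,6,12,18):
    a=TH+np.deg2rad(ph);f=np.array([np.cos(a),np.sin(a)]);want([*(c-.052*f),.011],np.deg2rad(ph),35)
E
```

```text
clock: 3.2
position: [0.5895, 0.2334, 0.0312]
eef_rot: [0.74, -0.602, 0.232, 0.189]
wrist_force: [-1.1, 6.0, 5.4]
finger_gap: 0.0421
t 3.2 tip [0.5924 0.2194 0.0107] loc [-0.4616 -0.0172] z [ 0.12 -0.56 -0.82] x [ 0.17 -0.8   0.57] gap 0.0421 F [-1.1  6.   5.4] j [ 0.9   0.66 -0.42  0.55 -0.99 -1.12]
disc (0.6012269854545593, 0.17304162681102753) 0.049570232629776 [-0.41816862  0.00139572]
shift [-0.0013, -0.0277, -0.0016] rot [-0.24, 0.001, 0.346]
shift [-0.0034, -0.0212, -0.003] rot [-0.18, 0.001, 0.261]
shift [-0.0049, -0.0145, -0.0041] rot [-0.12, 0.001, 0.175]
shift [-0.0058, -0.0076, -0.0047] rot [-0.06, 0.001, 0.089]
```

```bash
python3 -m handwheel '[0.5,-0.009,-0.0076,-0.007,-0.06,0,0.089, 0.5,-0.009,-0.0145,-0.007,-0.12,0,0.175, 0.5,-0.007,-0.0212,-0.006,-0.18,0,0.261, 0.5,-0.005,-0.0277,-0.004,-0.24,0,0.346, 0.5,-0.005,-0.0277,-0.004,-0.24,0,0.346]'
python3 - <<'E'
from h import *
status()
im,W=cloud("wrist");cv2.imwrite("pics/w3.png",im);z=W[...,2]
w=W[(z>.024)&(z<.033)&(np.linalg.norm(W[...,:2]-np.array([.6012,.173]),axis=-1)<.056)]
c,r=cv2.minEnclosingCircle(w[:,:2].astype(np.float32));print("disc",c,r,w2l(c))
for x in(-.40,-.20): want([*l2w(x,0.0),.011],0,35)
E
```

```text
clock: 3.88
position: [0.6152, 0.2445, 0.0301]
eef_rot: [-0.597, 0.744, -0.188, -0.235]
wrist_force: [0.6, -1.0, 0.0]
finger_gap: 0.0431
t 3.88 tip [0.612  0.2305 0.0096] loc [-0.4766 -0.0005] z [-0.13 -0.56 -0.82] x [-0.18 -0.8   0.57] gap 0.0431 F [ 0.6 -1.   0. ] j [ 0.82  0.78 -0.08  0.31 -1.27 -1.21]
disc (0.6026328802108765, 0.16717270016670227) 0.04818150773644447 [-0.41274346  0.0040393 ]
shift [0.0636, -0.0009, 0.043] rot [-0.0, 0.0, 0.002]
shift [0.2275, -0.0005, 0.1576] rot [-0.0, 0.0, 0.002]
```

View pics/w3.png

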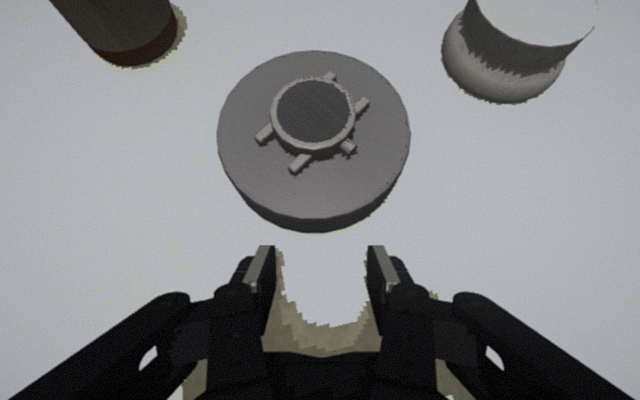

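The disc is at (314,135), with the bottle at upper left and the tin at upper right, and both clear of its path. I push straight on.

```bash
python3 -m handwheel '[0.5,0.016,-0.004,0.0105,0,0,0, 0.5,0.034,-0.004,0.023,0,0,0, 0.5,0.052,-0.004,0.0355,0,0,0, 0.5,0.070,-0.004,0.048,0,0,0, 0.5,0.088,-0.004,0.0605,0,0,0]'; python3 -m handwheel '[0.5,0.018,0,0.0126,0,0,0, 0.5,0.036,0,0.0252,0,0,0, 0.5,0.054,0,0.0378,0,0,0, 0.5,0.072,0,0.0504,0,0,0, 0.5,0.085,0,0.0595,0,0,0]';  python3 - <<'E'
from h import *
status()
im,W=cloud("wrist");cv2.imwrite("pics/w4.png",im);z=W[...,2]
p,q,s=pose();tip=p+q.apply([0,0,.025])
w=W[(z>.024)&(z<.033)&(np.linalg.norm(W[...,:2]-tip[:2]-.055*D,axis=-1)<.056)]
c,r=cv2.minEnclosingCircle(w[:,:2].astype(np.float32));print("disc",c,r,w2l(c))
# rails in local frame
L=((W[...,:2]-P)@np.c_[D,N]);m=(z>.011)&(z<.021)&(L[...,0]>-.105)&(L[...,0]<-.05)&(abs(abs(L[...,1])-.0605)<.02)
for sg in(1,-1):
    k=L[m&(L[...,1]*sg>0)]; print(sg,len(k),k.mean(0) if len(k) else 0, np.percentile(k[:,1],[3,97]) if len(k) else 0, np.polyfit(k[:,0],k[:,1],1) if len(k)>20 else 0)
E
```

```text
clock: 4.55
position: [0.5949, 0.1399, 0.032]
eef_rot: [-0.599, 0.743, -0.188, -0.233]
wrist_force: [1.1, 2.1, -1.6]
finger_gap: 0.0427
clock: 5.18
position: [0.5728, 0.0386, 0.032]
eef_rot: [-0.599, 0.743, -0.188, -0.233]
wrist_force: [0.2, 2.0, -0.4]
finger_gap: 0.0426
t 5.17 tip [0.5697 0.0246 0.0115] loc [-0.2665  0.0028] z [-0.12 -0.56 -0.82] x [-0.17 -0.8   0.57] gap 0.0426 F [ 0.2  2.  -0.4] j [ 0.63  0.61 -0.48  0.47 -1.01 -1.2 ]
disc (0.5590772032737732, -0.022809777408838272) 0.04894980043172836 [-0.21783696  0.0026626 ]
1 80 [-0.10343579  0.05856554] [0.05201411 0.06850106] [-1.59976078 -0.10690698]
-1 94 [-0.10312453 -0.05755699] [-0.06719467 -0.050658  ] [1.41047572 0.08789765]
```

View pics/w4.png

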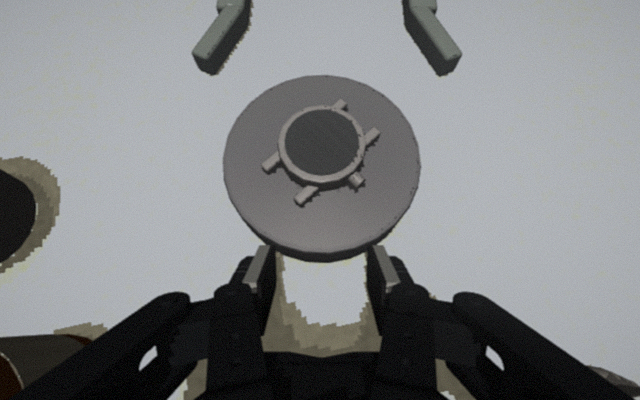

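The rail tips at (205,60) and (450,62) sit symmetrically about the disc at (322,150). I enter the channel.

```bash
python3 -m handwheel '[0.5,0.0164,0.0005,0.0115,0,0,0, 0.5,0.0328,0.001,0.023,0,0,0, 0.5,0.049,0.0015,0.0345,0,0,0, 0.5,0.0655,0.002,0.046,0,0,0, 0.5,0.082,0.002,0.0575,0,0,0]'
python3 - <<'E'
from h import *
status()
im,W=cloud("wrist");cv2.imwrite("pics/w5.png",im);z=W[...,2]
p,q,s=pose();tip=p+q.apply([0,0,.025])
w=W[(z>.024)&(z<.033)&(np.linalg.norm(W[...,:2]-tip[:2]-.055*D,axis=-1)<.056)]
c,r=cv2.minEnclosingCircle(w[:,:2].astype(np.float32));print("disc",c,r,w2l(c))
L=((W[...,:2]-P)@np.c_[D,N]);m=(z>.011)&(z<.021)&(L[...,0]>-.105)&(L[...,0]<-.0)&(abs(abs(L[...,1])-.0605)<.02)
for sg in(1,-1):
    k=L[m&(L[...,1]*sg>0)]; print(sg,len(k),k.mean(0), np.percentile(k[:,1],[3,97]), np.polyfit(k[:,0],k[:,1],1))
E
```

```text
clock: 5.85
position: [0.5504, -0.0587, 0.0317]
eef_rot: [-0.598, 0.743, -0.188, -0.233]
wrist_force: [0.0, 3.2, 3.4]
finger_gap: 0.0426
t 5.85 tip [ 0.5474 -0.0726  0.0112] loc [-0.1667  0.002 ] z [-0.12 -0.56 -0.82] x [-0.18 -0.8   0.57] gap 0.0426 F [0.  3.2 3.4] j [ 0.49  0.56 -0.64  0.59 -0.89 -1.21]
disc (0.5368958115577698, -0.12026377767324448) 0.048389844596385956 [-0.117892    0.00211365]
1 4713 [-0.05801195  0.05990711] [0.05203519 0.06879265] [-0.00739559  0.05947808]
-1 4844 [-0.05861524 -0.05857073] [-0.06759287 -0.05081412] [ 0.0001293  -0.05856315]
```

View pics/w5.png

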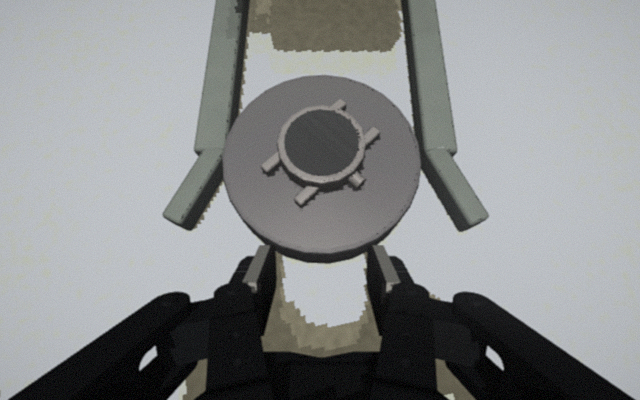

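Disc centred between the rails, already in the channel.

```bash
python3 -m handwheel '[0.5,0.0164,0.0005,0.0115,0,0,0, 0.5,0.0328,0.001,0.023,0,0,0, 0.5,0.049,0.001,0.0345,0,0,0, 0.5,0.0655,0.001,0.046,0,0,0, 0.5,0.078,0.001,0.0548,0,0,0]'; python3 -m handwheel '[0.5,0.004,0,0.003,0,0,0, 0.5,0.008,0,0.006,0,0,0, 0.5,0.010,0,0.007,0,0,0, 0.5,0.012,0,0.0085,0,0,0]'
python3 - <<'E'
from h import *
status()
im,W=cloud("wrist");cv2.imwrite("pics/w6.png",im);z=W[...,2]
p,q,s=pose();tip=p+q.apply([0,0,.025])
w=W[(z>.024)&(z<.033)&(np.linalg.norm(W[...,:2]-tip[:2]-.052*D,axis=-1)<.054)]
c,r=cv2.minEnclosingCircle(w[:,:2].astype(np.float32));print("disc",c,r,w2l(c))
E
```

```text
clock: 6.52
position: [0.5286, -0.1518, 0.0311]
eef_rot: [-0.598, 0.743, -0.188, -0.233]
wrist_force: [1.0, 3.4, 1.9]
finger_gap: 0.0426
clock: 7.02
position: [0.5262, -0.1646, 0.0309]
eef_rot: [-0.598, 0.743, -0.188, -0.233]
wrist_force: [0.5, 3.9, 2.6]
finger_gap: 0.0425
t 7.03 tip [ 0.5232 -0.1785  0.0104] loc [-0.0581  0.0014] z [-0.12 -0.56 -0.82] x [-0.17 -0.8   0.57] gap 0.0425 F [0.5 3.9 2.6] j [ 0.29  0.51 -0.78  0.79 -0.78 -1.22]
disc (0.513656497001648, -0.22298170626163483) 0.04825792461633682 [-0.01257893  0.00167191]
```

```bash
python3 -m handwheel '[0.5,0.002,0,0.0014,0,0,0, 0.5,0.004,0,0.0028,0,0,0, 0.5,0.006,0,0.0042,0,0,0]'; python3 -m handwheel '[0.5,0.002,0,0.0014,0,0,0, 0.5,0.003,0,0.002,0,0,0, 0.5,0.004,0,0.0028,0,0,0]';python3 -c "from h import *;status()"
```

```text
clock: 7.45
position: [0.5245, -0.172, 0.031]
eef_rot: [-0.598, 0.743, -0.188, -0.233]
wrist_force: [0.9, 2.8, 2.2]
finger_gap: 0.0426
clock: 7.82
position: [0.5247, -0.1752, 0.0308]
eef_rot: [-0.599, 0.743, -0.188, -0.231]
wrist_force: [-3.5, 19.6, 5.8]
finger_gap: 0.0429
t 7.83 tip [ 0.5218 -0.1891  0.0103] loc [-0.0474  0.0022] z [-0.12 -0.56 -0.82] x [-0.18 -0.8   0.57] gap 0.0429 F [-3.5 19.6  5.8] j [ 0.27  0.5  -0.79  0.82 -0.77 -1.22]
```

Force rose to 20 N with the disc against the stop. I back off, rise and verify.

```bash
python3 -m handwheel '[0.5,-0.0082,0,-0.0057,0,0,0, 0.5,-0.025,0,-0.0172,0,0,0, 0.5,-0.049,0,-0.0344,0,0,0, 0.5,-0.074,0,-0.0516,0,0,0, 0.5,-0.074,0,-0.0516,0,0,0]'
python3 - <<'E'
from h import *
status()
im,W=cloud("wrist");z=W[...,2]
w=W[(z>.024)&(z<.033)&(np.linalg.norm(W[...,:2]-P,axis=-1)<.056)]
c,r=cv2.minEnclosingCircle(w[:,:2].astype(np.float32));print("disc",c,r,w2l(c),len(w))
L=(w[:,:2]-P)@np.c_[D,N];print("rear edge",np.percentile(L[:,0],[.2,1]),"y",np.percentile(L[:,1],[.5,99.5]))
L=(W[...,:2]-P)@np.c_[D,N]
h=L[(z>.1)&(z<.19)&(abs(L[...,1])<.035)&(L[...,0]<-.02)];print("head front",len(h),np.median(h[:,0]) if len(h) else 0)
cv2.imwrite("pics/w7.png",im)
want([*l2w(-.15,0),.33],0,0)
E
```

```text
clock: 8.45
position: [0.5433, -0.087, 0.0308]
eef_rot: [-0.599, 0.743, -0.188, -0.233]
wrist_force: [-0.5, -0.9, 0.5]
finger_gap: 0.043
t 8.45 tip [ 0.5403 -0.101   0.0103] loc [-0.1375  0.0013] z [-0.12 -0.56 -0.82] x [-0.17 -0.8   0.57] gap 0.043 F [-0.5 -0.9  0.5] j [ 0.44  0.54 -0.68  0.64 -0.86 -1.21]
disc (0.5114468932151794, -0.23448778688907623) 0.0476749911904335 [-0.00086739  0.00200666] 9931
rear edge [-0.04763975 -0.04686036] y [-0.04365923  0.04781899]
head front 897 -0.1752453496649895
shift [0.186, 0.0008, -0.2656] rot [-0.001, -0.609, 0.004]
```

View pics/w7.png

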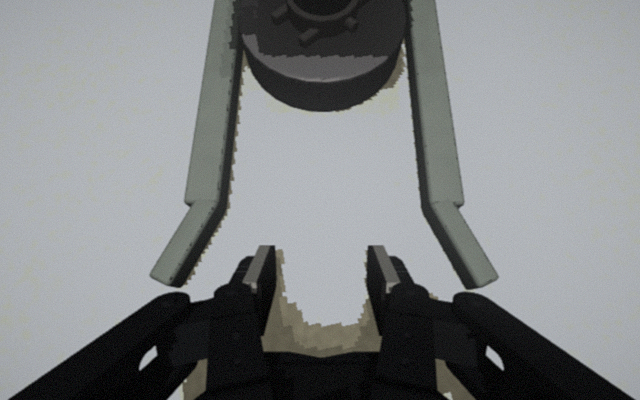

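The holder centre reads (−1, +2) mm from the press origin, so it's home. I raise the tool upright and close it for the lever.

```bash
python3 -m handwheel '[1,0.033,0,-0.048,0,0,0, 1,0.066,0,-0.095,0,-0.14,0, 1,0.1,0,-0.142,0,-0.3,0, 1,0.133,0,-0.19,0,-0.46,0, 1,0.16,0,-0.23,0,-0.609,0.004]'
python3 - <<'E'
from h import *
status()
want([*l2w(.145,.06),.31],0,0)
E
```

```text
clock: 9.12
position: [0.5417, -0.0889, 0.3142]
eef_rot: [-0.626, 0.78, 0.001, 0.004]
wrist_force: [1.0, -1.4, -1.0]
finger_gap: -0.0001
t 9.12 tip [ 0.5418 -0.0888  0.2892] loc [-1.497e-01  1.000e-04] z [ 0.01  0.01 -1.  ] x [-0.22 -0.98 -0.01] gap -0.0001 F [ 1.  -1.4 -1. ] j [ 0.19  0.12 -0.18 -0.   -1.27 -0.41]
shift [0.2943, -0.0602, -0.0225] rot [-0.004, 0.006, -0.001]
```

```bash
python3 -m handwheel '[1,0.059,-0.012,-0.022,0,0,0, 1,0.118,-0.024,-0.022,0,0,0, 1,0.177,-0.036,-0.022,0,0,0, 1,0.236,-0.048,-0.022,0,0,0, 1,0.294,-0.06,-0.022,-0.004,0.006,0]'; python3 -m handwheel '[1,0,0,0,0,0,0, 1,0,0,0,0,0,0]'
python3 - <<'E'
from h import *
status()
im,W=cloud("top");z=W[...,2];cv2.imwrite("pics/t8.png",cv2.resize(im[140:290,270:510],None,fx=3,fy=3))
im,W=cloud("wrist");z=W[...,2];L=(W[...,:2]-P)@np.c_[D,N]
g=(z>.205)&(z<.24)&(L[...,0]>.115);print("grip",L[g].mean(0),np.percentile(L[g],[2,98],axis=0),np.percentile(z[g],98))
E
```

```text
clock: 9.75
position: [0.5353, -0.391, 0.3325]
eef_rot: [-0.625, 0.781, 0.0, -0.003]
wrist_force: [0.9, -0.1, 0.5]
finger_gap: 0.0
clock: 10.0
position: [0.536, -0.3889, 0.3322]
eef_rot: [-0.625, 0.781, 0.0, -0.003]
wrist_force: [-0.8, 1.1, 0.5]
finger_gap: 0.0004
t 10.0 tip [ 0.5359 -0.389   0.3072] loc [0.1446 0.0593] z [-0.01 -0.   -1.  ] x [-0.22 -0.98  0.  ] gap 0.0004 F [-0.8  1.1  0.5] j [-0.33  0.3   0.1   0.01 -1.37  0.11]
grip [0.14251222 0.05837678] [[0.11961208 0.0282961 ]
 [0.15277733 0.08827057]] 0.2306236011317939
```

View pics/t8.png

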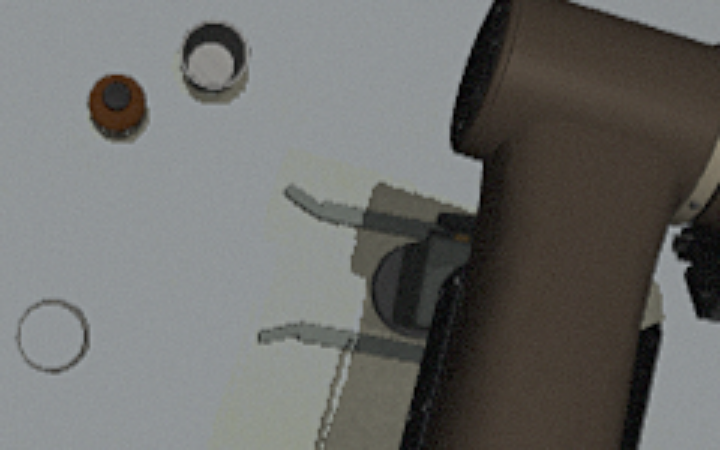

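The bottle, tin and cup are undisturbed and the disc sits under the head at (400,290). The fingertips are right above the grip, so I press down.

```bash
python3 -m handwheel '[1,0,0,0.03,0,0,0, 1,0,0,0.06,0,0,0, 1,0,0,0.075,0,0,0, 1,0,0,0.087,0,0,0, 1,0,0,0.099,0,0,0]'; python3 -m handwheel '[1,0,0,0.012,0,0,0, 1,0,0,0.024,0,0,0, 1,0,0,0.036,0,0,0, 1,0,0,0.044,0,0,0]'; python3 -c "from h import *;status()"
```

```text
clock: 10.72
position: [0.5374, -0.3908, 0.2375]
eef_rot: [-0.626, 0.78, -0.004, -0.004]
wrist_force: [-2.9, -5.5, 9.7]
finger_gap: -0.0002
clock: 11.22
position: [0.5375, -0.3891, 0.1908]
eef_rot: [-0.626, 0.78, -0.002, -0.002]
wrist_force: [0.7, -0.0, 1.5]
finger_gap: -0.0002
t 11.22 tip [ 0.5375 -0.3893  0.1658] loc [0.1446 0.0609] z [-0.   -0.01 -1.  ] x [-0.22 -0.98  0.01] gap -0.0002 F [ 0.7 -0.   1.5] j [-0.33  0.38 -0.11  0.01 -1.08  0.11]
```

```bash
python3 -m handwheel '[1,0,0,0.008,0,0,0, 1,0,0,0.016,0,0,0, 1,0,0,0.021,0,0,0, 1,0,0,0.024,0,0,0, 1,0,0,0.024,0,0,0]'; python3 -c "from h import *;status()"
```

```text
clock: 11.85
position: [0.5367, -0.3886, 0.1686]
eef_rot: [-0.626, 0.78, -0.001, -0.003]
wrist_force: [-5.2, 8.4, 16.9]
finger_gap: -0.0003
t 11.85 tip [ 0.5366 -0.3887  0.1436] loc [0.1442 0.06  ] z [-0.   -0.01 -1.  ] x [-0.22 -0.98  0.01] gap -0.0003 F [-5.2  8.4 16.9] j [-0.33  0.4  -0.14  0.01 -1.04  0.11]
```

Bottom stop reached (17 N at tip height 0.144). I lift off and check that the lever stays.

```bash
python3 -m handwheel '[1,0,0,0,0,0,0, 1,0,0,-0.01,0,0,0, 1,0,0,-0.05,0,0,0, 1,0,0,-0.11,0,0,0, 1,0,0,-0.16,0,0,0]'; python3 -m handwheel '[1,-0.0,-0.06,0,0,0,0, 1,0,-0.11,0,0,0,0, 1,0,-0.11,0,0,0,0, 1,0,-0.11,0,0,0,0]'
python3 - <<'E'
from h import *
status()
im,W=cloud("wrist");z=W[...,2];L=(W[...,:2]-P)@np.c_[D,N]
g=(z>.125)&(z<.24)&(L[...,0]>.125)&(L[...,0]<.17)&(abs(L[...,1]-.058)<.03);print("grip",g.sum(),np.median(z[g]),np.percentile(z[g],98))
for n in("top","scene"):
    im,W=cloud(n);z=W[...,2]
    if n=="scene":cv2.imwrite("pics/s9.png",cv2.resize(im[110:300,150:450],None,fx=2.6,fy=2.6))
    for nm,c,lo,hi in(("bottle",(.6945,.0565),.02,.15),("tin",(.4754,.1257),.033,.06),("cup",(.740,-.037),.06,.09),("disc",P,.024,.032)):
        w=W[(z>lo)&(z<hi)&(np.linalg.norm(W[...,:2]-np.array(c),axis=-1)<.056)]
        if len(w)>20:print(n,nm,np.round(cv2.minEnclosingCircle(w[:,:2].astype(np.float32))[0],4),len(w))
E
```

```text
clock: 12.48
position: [0.5374, -0.3886, 0.3284]
eef_rot: [-0.626, 0.78, -0.001, -0.003]
wrist_force: [1.1, -0.9, -0.3]
finger_gap: -0.0005
clock: 12.98
position: [0.6446, -0.4123, 0.3248]
eef_rot: [-0.626, 0.78, -0.0, -0.003]
wrist_force: [-0.9, 0.5, 1.3]
finger_gap: -0.0001
t 12.97 tip [ 0.6445 -0.4124  0.2998] loc [0.144  0.1704] z [-0.01 -0.   -1.  ] x [-0.22 -0.98  0.01] gap -0.0001 F [-0.9  0.5  1.3] j [-0.31  0.49  0.36  0.01 -1.45  0.09]
grip 1618 0.14458759164943563 0.1470763064500581
top bottle [0.6948 0.0568] 328
top tin [0.4753 0.1256] 368
top cup [ 0.7394 -0.0375] 132
top disc [ 0.509  -0.2201] 141
scene bottle [0.6985 0.0592] 396
scene tin [0.4777 0.1262] 244
scene cup [ 0.741  -0.0372] 177
scene disc [ 0.5154 -0.2367] 186
```

View pics/s9.png

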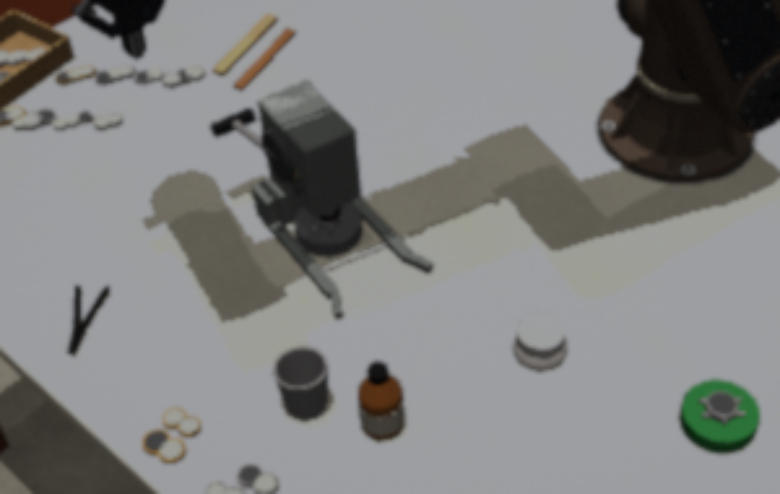

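The picture shows the lever down at (233,122), the holder at (328,228) under the head with the ram on the watch, and the bottle, tin and cup standing. The gripper is clear of everything.

```bash
python3 -c "from station import ctrl;print(ctrl.job_done())"
```

```text
the job is handed in; nothing more can be done
None
```

The holder is home in the press, the lever stays down by itself, and I handed the job in at about 13 s on the robot's clock. No verdict is reported.

I cradled the grey holder between the two half-closed fingertips, with the tool tilted 35°. I slid it between bottle and tin into the channel until it met the stop at about 20 N. Then I pressed the lever grip down with closed fingers to its bottom stop at about 17 N.

**Last checks:**
- **Holder:** before I pressed the lever, its centre measured about 2 mm from my estimate of the ram axis (−1, +2 mm). That estimate is itself only good to a few millimetres. I did not measure it as precisely after the press. The final overall view shows it under the head with the ram on the watch, and a partial depth fit there was about 6 mm off, but most of the disc was hidden by the head.
- **Lever:** after I let go, the top of the grip measured 145 mm above the bench, which matches the lever fully down (about 144 mm).
- **Bystanders:** in the top view the bottle, tin and cup were within about 1 mm of their starting positions.
- **Robot:** the gripper was clear of everything, with only about 1 N of noise on the wrist.

**Disagreement:** the two fixed cameras differed by about 3° on the press's direction. The wrist camera settled it, with the rails within about 0.4° of the combined estimate.

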